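# Bring the clip tin round to the gap and hold the desk carousel there

### The arm

A 6-joint arm with a two-finger parallel gripper is mounted at the origin on a cart in front of the work surface, level with it; the furniture and walls round the work are solid. World frame = base frame: x ahead of the robot, y to its left, z up, the work surface at z = 0. Lengths are in mm, angles in degrees, forces in N, time in s.
With the tool pointing down it reaches from about 350 to 725 mm from the base axis. Payload 4.3 kg.
Tool frame: the origin (TCP) lies at the very end of the fingers, on their centre line; the grasp point (between the pads) lies 19 mm behind it; z points along the fingers, y is the line along which they close (so a half turn about z gives the same grasp; the last joint's range is limited). The gripper opens to 85 mm and grips with 20 to 120 N. Pads are 22 mm wide; open, the fingers measure 114 mm over their backs; the gripper's body (76 mm by 85 mm) begins 54 mm behind the grasp point. The pads swing forward as they close: fully open they stand 13 mm farther back than shut.
Start: joints at [-73.298, 21.618, 4.641, 73.018, 0, 83.68], TCP at [224.883, -529.24, 231.329] pointing down, gripper open.
Joint ranges: [-156.06, 156.06], [-48.1, 94.91], [-58.44, 69.94], [-101.28, 121.22], [-78.64, 73.56], [-180, 180]. Speed limits (degrees/s): [147.25, 147.25, 180, 180, 180, 180].

### API

Orientations are given as a 3x3 rotation matrix whose columns are the frame's x, y, z axes.
In Python, from bench import arm gives the robot as it stands.
- The arm moves only by the shell command python3 -m crank 'ROWS' [OPENING] [FORCE]. ROWS is JSON, a list of rows, each a list of 2 entries, a list of its own where there are three numbers: the shift along the world's x, y, z in cm, then the turn, a rotation vector about the world's x, y, z in rad. A call has exactly 5 rows; each row shifts and turns the commanded pose from where the row before left it; what a row does not reach is not made up. A row lasts 1/10 s, in which the tool goes at most 50 mm and 8.59 degrees, less where a joint would pass 70% of its speed; a pose out of reach is approached as far as the arm can. A call with a gripper value outside its range is refused whole. OPENING is the opening, from 0 (shut) to 1 (fully open), set as the call begins (- or left out, the last holds). The fingers move at their own pace and stop on an object; FORCE is the grip in N (left out, the last holds). Time passes only in rows, so rows that do not move let the fingers close, or fill a call up. It gives the time, the measured TCP pose, the force, the opening and the grip force at its end, in the units of the state.
- arm.get_state(): the state, without advancing time (a new reading comes with each control period).
- arm.read_camera(name): name is "scene" or "top"; returns a dict with "color" (384x512x3 uint8, red, green, blue), "range_z" (384x512 float32, mm along the optical axis (not along the pixel's ray), 0 where there is no reading), "vfov" (degrees; the focal length in pixels is half the picture's height over the tangent of half this angle, whatever the lens; pixels are square), "cx", "cy" (the principal point, pixels), "R" (3x3) and "t" (3): a world point X has camera coordinates R X + t. Camera axes: x right, y down, z forward; pixel columns grow to the right and rows downward; lengths in mm; the calibration is good to about 2 mm. A picture is of the moment at which its call begins.
- arm.sign_off(): hands the job in; it is judged then, once.
The state is a dict: "time_s": time; "q": joint angles; "dq": joint speeds; "tau": joint torques, N m; "position": TCP position; "tool_rot": TCP orientation; "wrist_force": force on the tool from outside, world axes, zero at the start; "ft_torque": the same for the moment, N m; "gripper_width": finger opening in mm; "finger_force": force on a finger pad.
Only numpy, scipy, OpenCV 4.12 (cv2) and the standard library are available. Lean on these libraries where they do the work, as an engineer would, in place of code of your own. Each camera call takes 0.05 s, during which the arm holds its last target. There are 200 camera calls.

### The job

Throw the lock lever of the revolving desk caddy over into its free notch, the one marked with the round stud, then turn the caddy by its crank knob until the clip tin on it stands squarely in the gap of the brass rail at the front. A spring swings the caddy back if it is let go, so finish with the knob still gripped and the tin held still in the gap, so that I can take it out. Let nothing fall off the turntable, and leave the other things on the desk where they are.

Things in the scene. Friction and masses are not known exactly. Their poses are not given: they have to be found in the camera images.
- caddy_base: Fixed base of the revolving caddy: dark wooden round foot 300 mm across, 12 mm thick, with a smaller round ear (radius 71 mm) at its right for the lock lever. Origin: underside, on the turntable's axis; own -x = front, +y = left, z up. A brass rail (radius 143 mm, up to 74 mm above the desk) runs round it but for a gap of 20 degrees either side of the front.
- turntable (a joint): Turntable angle, rad: 0 parked (start), positive counter-clockwise from above, range -3.3 to 3.3. A centring spring of 0.06 N m/rad pulls it back to 0 (up to 2.2 N at the crank knob). While parked, a tooth of the lock lever holds it (2 degrees of play) until the lever is thrown.
- caddy_axis (a point): Point on the turntable's axis at deck height, 26 mm above the desk. The wooden turntable has radius 128 mm and five seats (rings 72 mm inside, 4 mm high) centred 88 mm from the axis, when parked 60, 120, 180, 240 and 300 degrees round from the front. At its front, instead of a sixth seat, an upright panel (top 67 mm above the desk) closes the gap while parked.
- crank_knob: Black upright round crank knob, diameter 19 mm, from 106 to 148 mm above the desk, 88 mm from the axis, straight to the front when parked. It spins freely on its pin, so a gripper can keep its heading while the crank goes round. The brass crank arm below it (16 mm wide, top 105 mm above the desk) runs to the column on the axis (top 113 mm). Origin: underside centre.
- crank_grip (a point): Point on the axis of the crank knob to grip at, 132 mm above the desk (16 mm below the knob's top, 27 mm above the crank arm).
- front_place (a point): Fixed point at deck height, 88 mm from the axis straight to the front, in line with the gap: where the centre of the clip tin's underside belongs at the end.
- lock_lever (a joint): Lock lever angle, rad: 0 in the locked notch (start, beside a bar mark), 0.6 in the free notch (beside the round stud); positive counter-clockwise from above: its knob swings from the caddy's front towards its back, away from the robot. A spring plunger holds it in either notch: 3 N at the knob to leave one; past half way it snaps on into the next.
- lever_grip (a point): Point on the axis of the lever's upright round black knob, 46 mm above the desk. The knob, diameter 17 mm, reaches from 21 to 64 mm above the desk, at the end of a flat steel strap (top 21 mm), 85 mm from the pivot, and spins freely on its pin.
- lever_pivot (a point): Point on the vertical pivot axis of the lock lever, 22 mm above the desk, 55 mm behind and 152 mm to the right of the caddy's axis in the caddy's own frame.
- clip_tin: Round lidded tin for clips, diameter 68 mm, 30 mm high, pale metal with a tan lid, standing loose in one of the five seats. Origin: underside centre, z up.
- ink_bottle: Square ink bottle, 48 x 48 x 56 mm with a round screw cap, loose in a seat. Origin: underside centre.
- eraser: Eraser in a sleeve, 23 x 50 x 12 mm, loose in a seat. Origin: underside centre.
- sharpener: Small wedge pencil sharpener, 16 x 26 x 13 mm, loose in a seat. Origin: underside centre.
- binder_clip: Black spring clip, 29 x 32 x 33 mm, loose in a seat. Origin: underside centre.
- magnifier: Hand magnifier with a black grip, 81 x 172 x 13 mm, lying on the right beside the open book. Bystander. Origin: underside centre.
- fountain_pen: Dark fountain pen, 13 x 134 x 14 mm, lying on the right beside the open book. Bystander. Origin: underside centre.

How it is judged:
By the outcome, as a careful person would: the job done as asked, in the order asked, and still so for the second after the job is handed in, while the arm keeps its last pose, push and grip.
It also fails if it takes over 54 s, if anything falls off the work surface, if the arm or the gripper's body presses on something with over 40 N, if the wrist force passes 120 N, or if a joint passes its speed limit or range.

## Working session

There is one attempt and no reset: what is moved stays moved. The work goes in short steps, Python scripts to look and compute and a shell command to move; the robot and the scene stay as the last step left them, time stands still between calls to the robot, and variables do not carry over. Pictures are saved under pics/ and viewed, at most 10 in all, crops included, and the job is handed in when it is done.

```bash
mkdir -p pics
cat > h.py <<'E'
import numpy as np,cv2
from bench import arm
def snap(n,crop=None,s=1):
    d=arm.read_camera(n); return d
def save(d,f,crop=None,s=1):
    im=d["color"][:,:,::-1]
    if crop: im=im[crop[1]:crop[3],crop[0]:crop[2]]
    cv2.imwrite("pics/"+f,cv2.resize(im,None,fx=s,fy=s,interpolation=cv2.INTER_CUBIC))
def foc(d): return d["color"].shape[0]/2/np.tan(np.radians(d["vfov"])/2)
def px2w(d,u,v,z=None):
    f=foc(d);R=np.array(d["R"]);t=np.array(d["t"])
    r=np.array([(u-d["cx"])/f,(v-d["cy"])/f,1])
    if z is None: return R.T@(r*d["range_z"][int(round(v)),int(round(u))]-t)
    o=-R.T@t; w=R.T@r
    return o+w*(z-o[2])/w[2]
def w2px(d,X):
    c=np.array(d["R"])@np.array(X)+np.array(d["t"]);f=foc(d)
    return c[0]/c[2]*f+d["cx"],c[1]/c[2]*f+d["cy"]
E
python3 - <<'E'
from h import *
import pickle
for n in("top","scene"):
    d=snap(n);save(d,n+"0.png",s=1.5);pickle.dump(d,open(n+"0.pkl","wb"));print(n,d["vfov"],-np.array(d["R"]).T@d["t"])
s=arm.get_state();print(s["time_s"],s["position"],s["tool_rot"],s["gripper_width"])
E
```

```text
top 47.04268888911474 [ 430.85105285 -110.0853351  1252.59796002]
scene 54.43509422122774 [-33.40880799 570.42981451 659.37269364]
0.1 [ 224.67607687 -528.63484099  230.43375574] [[ 9.20368727e-01  3.91051262e-01 -5.63272521e-04]
 [ 3.91051620e-01 -9.20366953e-01  1.81740182e-03]
 [ 1.92279859e-04 -1.89294843e-03 -9.99998190e-01]] 85.3524233920733
```

View pics/top0.png

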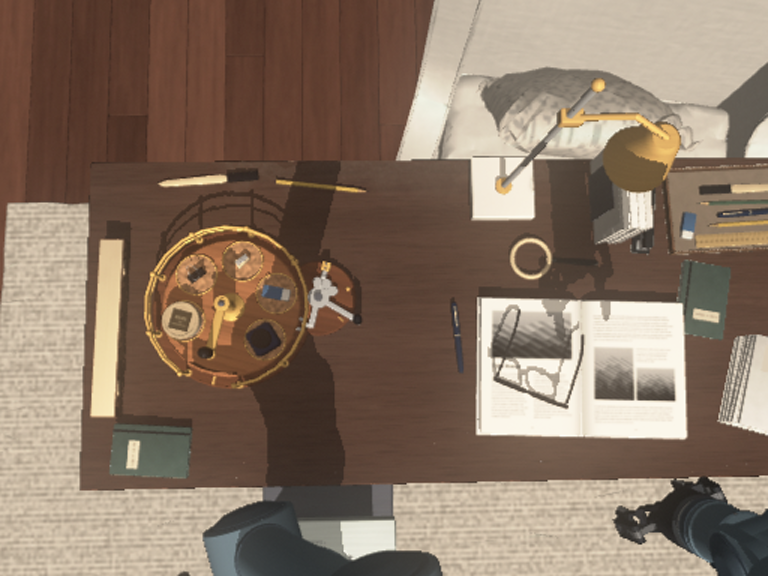

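View pics/scene0.png

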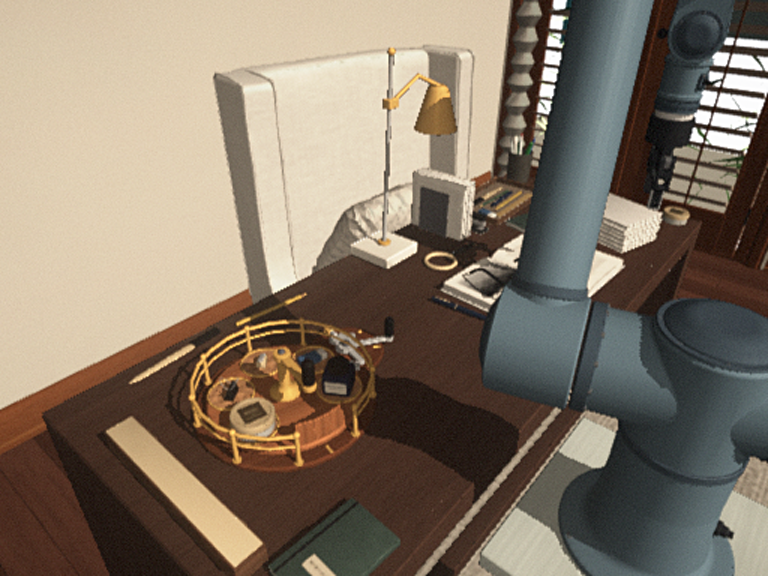

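The top view shows the caddy axis near (151,203) in native pixels, the crank knob near (138,235), the tin near (121,213) and the lever knob near (238,213). I'll enlarge that area.

Run:
```python
from h import *
import pickle
d=pickle.load(open("top0.pkl","rb"));save(d,"c.png",(85,135,255,265),4.5)
for n,u,v in(("col",149.5,201),("knob",138,235),("tin",121,213),("lk",238,213),("piv",214,197)):
    print(n,px2w(d,u,v).round(1))
```

```text
col [543.9 132.6 111.6]
knob [456.1 152.5 147.3]
tin [518.3 221.5  52.2]
lk [512.9 -94.7  61.1]
piv [560.9 -28.   27.2]
```

View pics/c.png

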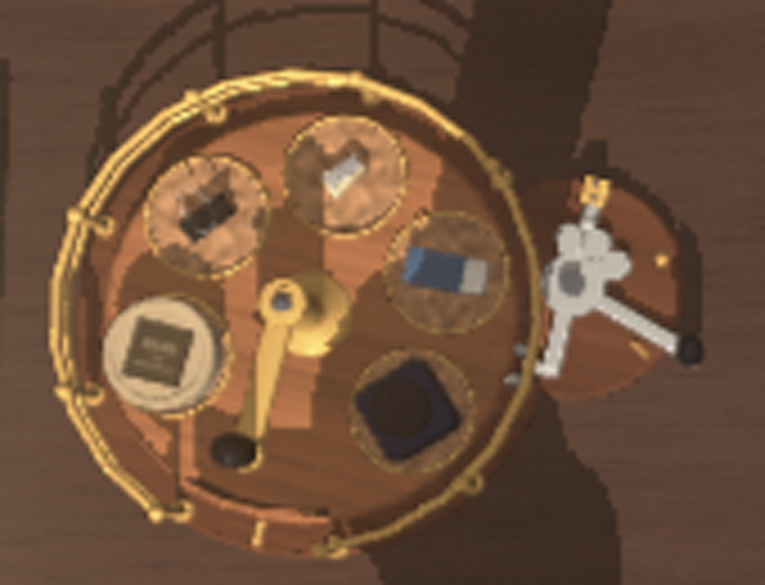

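Run:
```python
from h import *
import pickle
d=pickle.load(open("top0.pkl","rb"))
P={n:px2w(d,85+u/4.5,135+v/4.5,z) for n,u,v,z in(("col",282,300,113),("knob",233,450,148),("tin",161,353,56),("eras",447,270,38),("bott",406,410,95),("bind",207,215,45),("shar",345,175,30),("lk",690,350,64),("piv",572,280,27),("stud",662,260,15),("bar",640,350,13))}
for n in P:print(n,P[n].round(1),np.linalg.norm((P[n]-P["col"])[:2]).round(1),np.degrees(np.arctan2(*(P[n]-P["col"])[1::-1])).round(1))
# lidar check of tops
for n in("lk","knob","col","tin"):print(n,px2w(d,*w2px(d,P[n])).round(1))
c=P["col"];f=P["knob"]-c;f=f[:2]/np.linalg.norm(f[:2]);l=np.array([f[1],-f[0]])
l=np.array([f[1],-f[0]]) ;print("front",f,"right cand",np.array([-f[1],f[0]]))
r=np.array([-f[1],f[0]])
print("piv pred",c[:2]-55*f+152*r, "lever len",np.linalg.norm((P["lk"]-P["piv"])[:2]))
```

```text
col [542.1 137.  113. ] 0.0 0.0
knob [456.1 155.3 148. ] 87.9 168.0
tin [516.8 221.   56. ] 87.8 106.8
eras [566.5  52.9  38. ] 87.5 -73.8
bott [478.8  68.8  95. ] 93.0 -132.9
bind [601.4 197.8  45. ] 84.9 45.7
shar [627.5 117.1  30. ] 87.7 -13.1
lk [513.3 -95.7  64. ] 234.4 -97.0
piv [560.4 -22.7  27. ] 160.8 -83.5
stud [573.5 -78.2  15. ] 217.5 -81.7
bar [517.3 -63.9  13. ] 202.4 -97.0
lk [513.5 -95.6  61.2]
knob [456.1 155.  149. ]
col [542.  136.8 113.8]
tin [517.1 222.1  52.1]
front [-0.97810549  0.20810972] right cand [-0.20810972 -0.97810549]
piv pred [564.26898867 -23.1230971 ] lever len 86.81206448198293
```

```bash
python3 -m crank '[[[1.9,2.9,0],[0,0,0.08]],[[1.9,2.9,0],[0,0,0.08]],[[1.9,2.9,0],[0,0,0.08]],[[1.9,2.9,0],[0,0,0.08]],[[1.9,2.9,0],[0,0,0.08]]]' 0.6 40
python3 -m crank '[[[1.9,2.9,0],[0,0,0.08]],[[1.9,2.9,0],[0,0,0.08]],[[1.9,2.9,0],[0,0,0.08]],[[1.9,2.9,0],[0,0,0.08]],[[1.9,2.9,0],[0,0,0.08]]]'
python3 -m crank '[[[1.9,2.9,0],[0,0,0]],[[1.9,2.9,0],[0,0,0]],[[1.9,2.9,0],[0,0,0]],[[1.9,2.9,0],[0,0,0]],[[0,0,0],[0,0,0]]]'
python3 -c "
from bench import arm
s=arm.get_state();print(s['time_s'],s['position'],s['tool_rot'],s['wrist_force'])"
```

```text
time_s: 0.6
position: [320.2, -382.7, 230.9]
tool_rot: [[0.693, 0.721, -0.0], [0.721, -0.693, 0.001], [0.0, -0.001, -1.0]]
wrist_force: [-0.5, -0.0, -0.8]
gripper_width: 51.4
finger_force: 0.0
time_s: 1.1
position: [415.2, -237.7, 231.0]
tool_rot: [[0.358, 0.934, -0.001], [0.934, -0.358, 0.0], [0.0, -0.001, -1.0]]
wrist_force: [0.6, -0.0, 0.4]
gripper_width: 51.0
finger_force: 0.0
time_s: 1.6
position: [492.2, -120.1, 230.8]
tool_rot: [[0.356, 0.935, 0.0], [0.934, -0.356, 0.001], [0.001, -0.0, -1.0]]
wrist_force: [0.3, 0.0, -0.2]
gripper_width: 51.3
finger_force: 0.0
1.6 [ 492.18620514 -120.13357243  230.80900033] [[ 3.55961555e-01  9.34500599e-01  5.09844881e-05]
 [ 9.34499567e-01 -3.55961242e-01  1.46736692e-03]
 [ 1.38940377e-03 -4.74681229e-04 -9.99998922e-01]] [ 0.27232449  0.00250069 -0.21879769]
```

```bash
python3 -m crank '[[[2.1,2.4,0],[0,0,0]],[[0,0,-3.5],[0,0,0]],[[0,0,-3.5],[0,0,0]],[[0,0,-3.5],[0,0,0]],[[0,0,-3.5],[0,0,0]]]'
python3 -m crank '[[[0,0,-2.0],[0,0,0]],[[0,0,-2.0],[0,0,0]],[[0,0,-1.5],[0,0,0]],[[0,0,-0.7],[0,0,0]],[[0,0,0],[0,0,0]]]'
python3 - <<'E'
from h import *
d=snap("top");save(d,"l1.png",(185,135,305,235),5)
E
```

```text
time_s: 2.1
position: [511.2, -99.7, 89.8]
tool_rot: [[0.361, 0.933, -0.0], [0.933, -0.361, -0.0], [-0.0, -0.0, -1.0]]
wrist_force: [0.1, 0.9, 0.5]
gripper_width: 51.3
finger_force: 0.0
time_s: 2.6
position: [510.6, -99.3, 28.3]
tool_rot: [[0.361, 0.932, -0.002], [0.932, -0.361, 0.001], [-0.0, -0.003, -1.0]]
wrist_force: [1.1, 0.1, -0.1]
gripper_width: 51.4
finger_force: 0.0
```

View pics/l1.png

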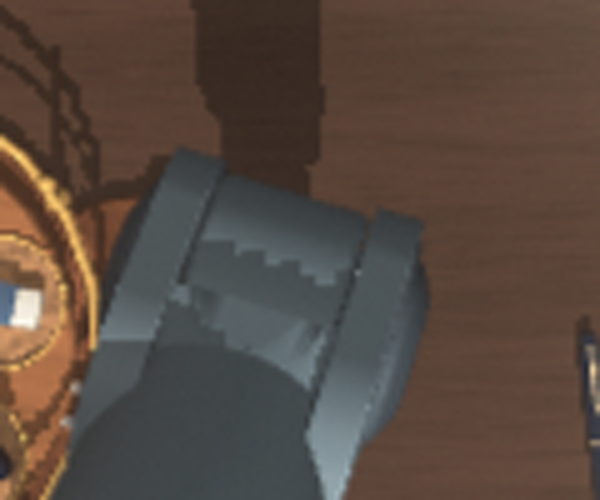

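The gripper hides the lever from above. I'll shift onto the measured point and close, and the finger width will confirm the grip.

```bash
python3 -m crank '[[[0.25,0.3,0],[0,0,0]],[[0,0,0],[0,0,0]],[[0,0,0],[0,0,0]],[[0,0,0],[0,0,0]],[[0,0,0],[0,0,0]]]' 0 30
```

```text
time_s: 3.15
position: [514.8, -96.1, 30.3]
tool_rot: [[0.36, 0.933, 0.001], [0.933, -0.36, -0.0], [0.0, 0.001, -1.0]]
wrist_force: [-1.7, 1.4, 5.2]
gripper_width: 15.9
finger_force: 29.4
```

```bash
python3 -m crank '[[[0.45,-0.27,0.1],[0,0,0]],[[0.46,-0.24,0.1],[0,0,0]],[[0.48,-0.22,0],[0,0,0]],[[0.49,-0.19,0],[0,0,0]],[[0.49,-0.15,0],[0,0,0]]]'
python3 -m crank '[[[0.5,-0.13,0],[0,0,0]],[[0.52,-0.09,0],[0,0,0]],[[0.52,-0.07,0],[0,0,0]],[[0.52,-0.03,0],[0,0,0]],[[0.52,-0.01,0],[0,0,0]]]'
python3 -m crank '[[[0,0,0],[0,0,0]],[[0,0,0],[0,0,0]],[[0,0,0],[0,0,0]],[[0,0,0],[0,0,0]],[[0,0,0],[0,0,0]]]'
```

```text
time_s: 3.65
position: [536.2, -105.0, 30.5]
tool_rot: [[0.36, 0.933, -0.004], [0.933, -0.36, 0.004], [0.002, -0.005, -1.0]]
wrist_force: [-2.1, 4.7, -1.6]
gripper_width: 16.3
finger_force: 29.3
time_s: 4.15
position: [563.2, -107.7, 30.6]
tool_rot: [[0.359, 0.933, -0.001], [0.933, -0.359, 0.005], [0.004, -0.003, -1.0]]
wrist_force: [-2.7, 5.5, -1.6]
gripper_width: 16.0
finger_force: 29.5
time_s: 4.65
position: [562.9, -107.7, 30.6]
tool_rot: [[0.359, 0.933, -0.002], [0.933, -0.359, 0.005], [0.004, -0.003, -1.0]]
wrist_force: [-1.1, 6.7, -2.2]
gripper_width: 15.9
finger_force: 29.5
```

```bash
python3 -m crank '[[[0,0,0],[0,0,0]],[[0,0,0],[0,0,0]],[[0,0,0],[0,0,0]],[[0,0,2],[0,0,0]],[[0,0,3.5],[0,0,0]]]' 0.6
python3 -m crank '[[[0,0,3.5],[0,0,0]],[[0,0,3.5],[0,0,0]],[[0,0,3.5],[0,0,0]],[[0,0,3.5],[0,0,0]],[[0,0,2],[0,0,0]]]'
python3 -m crank '[[[-3.5,0,0],[0,0,0]],[[-3.5,0,0],[0,0,0]],[[-3.5,0,0],[0,0,0]],[[-3.5,0,0],[0,0,0]],[[0,0,0],[0,0,0]]]'
python3 - <<'E'
from h import *
d=snap("top");save(d,"l2.png",(85,135,285,275),3.5)
d=snap("scene");save(d,"l2s.png",(100,180,300,330),3.5)
E
```

```text
time_s: 5.15
position: [561.7, -109.9, 84.6]
tool_rot: [[0.361, 0.933, -0.005], [0.933, -0.361, 0.001], [-0.001, -0.005, -1.0]]
wrist_force: [-0.2, 0.1, -0.0]
gripper_width: 51.5
finger_force: 0.0
time_s: 5.65
position: [565.1, -111.0, 250.1]
tool_rot: [[0.361, 0.933, 0.005], [0.933, -0.361, -0.002], [-0.0, 0.005, -1.0]]
wrist_force: [0.5, 0.1, 0.1]
gripper_width: 51.3
finger_force: 0.0
time_s: 6.15
position: [419.6, -109.6, 246.3]
tool_rot: [[0.362, 0.932, -0.003], [0.932, -0.362, 0.0], [-0.001, -0.003, -1.0]]
wrist_force: [-0.2, -0.1, 0.2]
gripper_width: 51.1
finger_force: 0.0
```

View pics/l2.png

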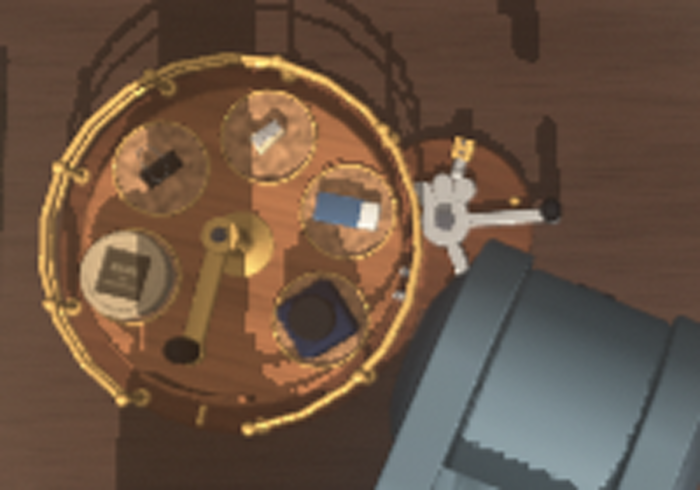

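The lever is now over by the stud (knob at (550,208) in the crop). The caddy hasn't moved: knob at (182,350), gap end posts at (122,400) and (248,430). Next I'll work out the gap bearing and the knob target.

Run:
```python
from h import *
d=snap("top");P={}
for n,u,v,z in(("col",219,236,113),("knob",182,350,148),("tin",127,274,56),("pL",122,400,74),("pR",248,430,74),("lk",550,208,64),("piv",445,217,27)):
    P[n]=px2w(d,85+u/3.5,135+v/3.5,z);e=(P[n]-[542,137,0]);print(n,P[n].round(1),np.hypot(*e[:2]).round(1),np.degrees(np.arctan2(e[1],e[0])).round(1))
```

```text
col [540.1 137.2 113. ] 1.9 173.4
knob [456.1 154.7 148. ] 87.7 168.3
tin [517.2 219.7  56. ] 86.3 106.7
pL [421.1 216.7  74. ] 144.8 146.6
pR [397.2 122.4  74. ] 145.6 -174.2
lk [ 563.  -106.6   64. ] 244.5 -85.1
piv [561.  -22.8  27. ] 161.0 -83.2
```

```bash
python3 -m crank '[[[0.52,3.8,0],[0,0,0]],[[0.52,3.8,0],[0,0,0]],[[0.52,3.8,0],[0,0,0]],[[0.52,3.8,0],[0,0,0]],[[0.52,3.8,0],[0,0,0]]]'
python3 -m crank '[[[0.52,3.8,0],[0,0,0]],[[0.52,3.7,0],[0,0,0]],[[0,0,0],[0,0,0]],[[0,0,0],[0,0,0]],[[0,0,0],[0,0,0]]]'
python3 -c "
from bench import arm
s=arm.get_state();print(s['q'],s['position'])"
```

```text
time_s: 6.8
position: [451.7, 81.6, 246.5]
tool_rot: [[0.36, 0.933, 0.002], [0.933, -0.36, -0.0], [0.001, 0.002, -1.0]]
wrist_force: [0.4, 0.5, 0.4]
gripper_width: 51.1
finger_force: 0.0
time_s: 7.3
position: [460.9, 154.3, 246.2]
tool_rot: [[0.361, 0.933, 0.0], [0.933, -0.361, -0.0], [-0.0, 0.0, -1.0]]
wrist_force: [0.5, -0.1, -0.5]
gripper_width: 51.5
finger_force: 0.0
[ 1.10486976e+01  1.10177330e+01 -7.57970395e+00  7.14011702e+01
 -2.71968409e-02  1.22217217e+02] [460.86747306 154.3353146  246.20812529]
```

```bash
python3 -m crank '[[[-0.45,0.05,0],[0,0,0]],[[0,0,-3.5],[0,0,0]],[[0,0,-3.5],[0,0,0]],[[0,0,-3],[0,0,0]],[[0,0,0],[0,0,0]]]'
python3 -m crank '[[[0,0,-1.5],[0,0,0]],[[0,0,-1],[0,0,0]],[[0,0,-0.6],[0,0,0]],[[0,0,0],[0,0,0]],[[0,0,0],[0,0,0]]]'
```

```text
time_s: 7.8
position: [452.0, 153.6, 142.7]
tool_rot: [[0.362, 0.932, -0.008], [0.932, -0.362, -0.002], [-0.004, -0.007, -1.0]]
wrist_force: [-0.9, -0.2, -1.1]
gripper_width: 51.1
finger_force: 0.0
time_s: 8.3
position: [456.2, 155.3, 116.0]
tool_rot: [[0.361, 0.933, 0.001], [0.933, -0.361, 0.0], [0.0, 0.001, -1.0]]
wrist_force: [-0.2, 0.4, -0.0]
gripper_width: 51.1
finger_force: 0.0
```

```bash
python3 -m crank '[[[0,0,-0.1],[0,0,0]],[[0,0,0],[0,0,0]],[[0,0,0],[0,0,0]],[[0,0,0],[0,0,0]],[[0,0,0],[0,0,0]]]' 0 40
python3 - <<'E'
import numpy as np
p=[542+88*np.cos(np.radians(168+a)) for a in 0*np.arange(1)]
a=np.radians(168+59*(1-np.cos(np.linspace(0,np.pi,26)))/2)
X=np.c_[541.8+88*np.cos(a),137+88*np.sin(a)]
print((np.diff(X,axis=0)/10).round(2).tolist(),X[0],X[-1])
E
```

```text
time_s: 8.8
position: [454.5, 155.8, 114.9]
tool_rot: [[0.36, 0.933, -0.002], [0.933, -0.36, 0.001], [0.001, -0.002, -1.0]]
wrist_force: [-5.5, 1.7, 7.3]
gripper_width: 17.9
finger_force: 39.4
[[-0.01, -0.03], [-0.02, -0.1], [-0.03, -0.17], [-0.04, -0.24], [-0.04, -0.3], [-0.03, -0.36], [-0.02, -0.41], [0.0, -0.46], [0.03, -0.5], [0.06, -0.53], [0.1, -0.54], [0.13, -0.55], [0.17, -0.54], [0.2, -0.53], [0.23, -0.5], [0.25, -0.47], [0.26, -0.42], [0.26, -0.38], [0.25, -0.33], [0.23, -0.28], [0.21, -0.23], [0.17, -0.17], [0.13, -0.12], [0.08, -0.07], [0.03, -0.02]] [455.72301114 155.29622879] [481.78414431  72.64087426]
```

```bash
python3 -m crank '[[[-0.03,-0.03,0.1],[0,0,0]],[[-0.03,-0.1,0],[0,0,0]],[[-0.04,-0.17,0],[0,0,0]],[[-0.05,-0.24,0],[0,0,0]],[[-0.05,-0.3,0],[0,0,0]]]'
python3 -m crank '[[[-0.03,-0.36,0],[0,0,0]],[[-0.02,-0.41,0],[0,0,0]],[[0,-0.46,0],[0,0,0]],[[0.03,-0.5,0],[0,0,0]],[[0.06,-0.53,0],[0,0,0]]]'
```

```text
time_s: 9.3
position: [452.7, 146.7, 115.0]
tool_rot: [[0.36, 0.933, -0.002], [0.933, -0.36, -0.0], [-0.001, -0.002, -1.0]]
wrist_force: [-4.6, 0.4, 0.6]
gripper_width: 17.6
finger_force: 39.7
time_s: 9.8
position: [452.6, 123.5, 114.9]
tool_rot: [[0.361, 0.933, -0.003], [0.933, -0.361, -0.001], [-0.002, -0.002, -1.0]]
wrist_force: [-5.4, -0.5, 1.0]
gripper_width: 17.8
finger_force: 39.8
```

Moving freely. I'll carry on round the arc.

```bash
python3 -m crank '[[[0.1,-0.54,0],[0,0,0]],[[0.13,-0.55,0],[0,0,0]],[[0.16,-0.54,0],[0,0,0]],[[0.18,-0.53,0],[0,0,0]],[[0.21,-0.5,0],[0,0,0]]]'
python3 -m crank '[[[0.24,-0.47,0],[0,0,0]],[[0.25,-0.42,0],[0,0,0]],[[0.25,-0.38,0],[0,0,0]],[[0.24,-0.33,0],[0,0,0]],[[0.22,-0.28,0],[0,0,0]]]'
python3 -m crank '[[[0.21,-0.23,0],[0,0,0]],[[0.17,-0.17,0],[0,0,0]],[[0.13,-0.12,0],[0,0,0]],[[0.08,-0.07,0],[0,0,0]],[[0.03,-0.02,0],[0,0,0]]]'
python3 - <<'E'
from h import *
d=snap("top");save(d,"f1.png",(85,135,255,265),4.5)
d=snap("scene");save(d,"f1s.png",(100,180,300,330),4)
E
```

```text
time_s: 10.3
position: [460.8, 96.4, 115.0]
tool_rot: [[0.361, 0.932, -0.002], [0.932, -0.361, -0.002], [-0.003, -0.001, -1.0]]
wrist_force: [-4.0, -1.0, 0.1]
gripper_width: 17.8
finger_force: 39.7
time_s: 10.8
position: [473.4, 77.4, 115.0]
tool_rot: [[0.362, 0.932, -0.001], [0.932, -0.362, -0.003], [-0.003, -0.0, -1.0]]
wrist_force: [-4.3, -2.1, -1.4]
gripper_width: 17.8
finger_force: 39.6
time_s: 11.3
position: [479.6, 71.1, 115.0]
tool_rot: [[0.362, 0.932, -0.001], [0.932, -0.362, -0.003], [-0.004, -0.0, -1.0]]
wrist_force: [-5.3, -4.0, 0.0]
gripper_width: 17.6
finger_force: 39.7
```

View pics/f1.png

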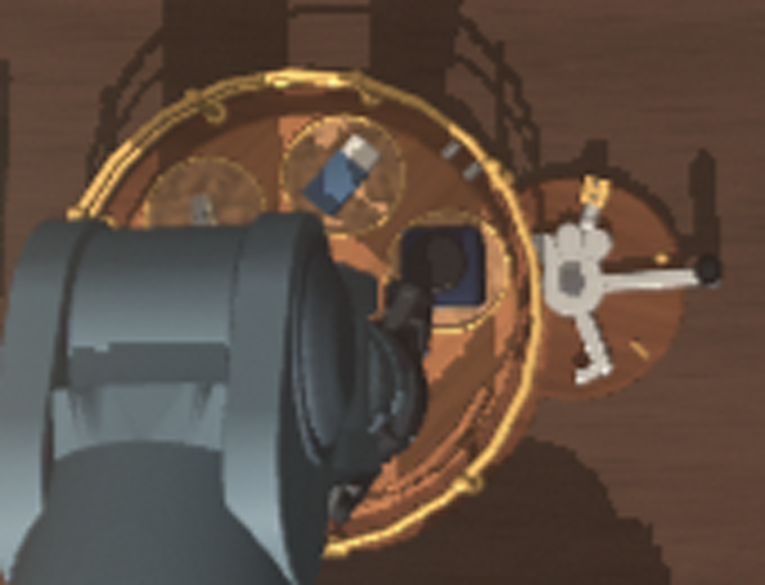

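View pics/f1s.png

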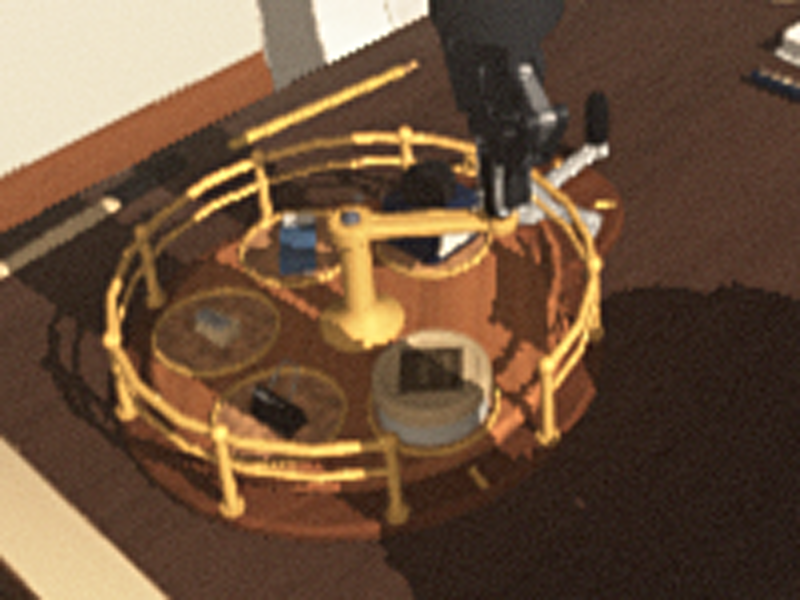

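The scene view shows the tin between the gap posts, with its lid centred near (432,368), post tops at (393,440) and (548,365), and the front mark on the foot at (481,477). I'll measure all of these.

Run:
```python
from h import *
import pickle
d=snap("scene");ax=np.array([542,137])
def show(P,n):
    e=P[:2]-ax;print(n,P.round(1),np.hypot(*e).round(1),(np.degrees(np.arctan2(e[1],e[0]))%360).round(1))
for n,u,v,z in(("col",350,217,113),("lid",433,367,56),("bodybase front",432,454,30),("pL",393,440,74),("pR",548,363,74),("pLfoot",398,515,12),("pRfoot",548,440,12),("mark",481,477,12)):
    show(px2w(d,100+u/4,180+v/4,z),n)
# tin by depth: cluster points z 50..60, in front region
f=foc(d);v,u=np.mgrid[:384,:512];Z=d["range_z"]
C=np.stack([(u-d["cx"])/f*Z,(v-d["cy"])/f*Z,Z],-1)-np.array(d["t"]);W=C@np.array(d["R"])
m=(u>190)&(u<226)&(v>258)&(v<298)&(W[...,2]>49)&(W[...,2]<62)
Q=W[m];print(len(Q),Q[:,2].mean());(c,r)=cv2.minEnclosingCircle(Q[:,:2].astype(np.float32));show(np.array([*c,0]),"circ r%.1f"%r)
show(np.array([*Q[:,:2].mean(0),0]),"mean")
t=pickle.load(open("top0.pkl","rb"));show(px2w(t,85+260/4.5,135+532/4.5,40),"top mark z40");show(px2w(t,85+260/4.5,135+532/4.5,12),"top mark z12")
```

```text
col [535.  141.9 113. ] 8.5 145.0
lid [453.4 157.2  56. ] 90.9 167.1
bodybase front [424.9 187.1  30. ] 127.3 156.9
pL [415.3 220.4  74. ] 151.7 146.6
pR [392.8 125.8  74. ] 149.6 184.3
pLfoot [419.9 218.6  12. ] 146.8 146.2
pRfoot [395.  125.1  12. ] 147.5 184.6
mark [404.7 170.   12. ] 141.2 166.5
544 54.60160928931584
circ r52.9 [443.8 176.4   0. ] 105.9 158.1
mean [451.1 163.    0. ] 94.6 164.0
top mark z40 [409.2 164.4  40. ] 135.6 168.3
top mark z12 [408.7 170.8  12. ] 137.5 165.8
```

Run:
```python
from h import *
from scipy.optimize import least_squares as L
p=np.array([(454.5,155.8),(452.7,146.7),(452.6,123.5),(460.8,96.4),(473.4,77.4),(479.6,71.1)])
for r0 in(88,None):
    s=L(lambda x:np.hypot(*(p-x[:2]).T)-(r0 or x[2]),[541,137,88],loss="soft_l1");c=s.x[:2];print(s.x,s.fun.round(1))
    e=p-c;print((np.degrees(np.arctan2(e[:,1],e[:,0]))%360).round(1))
d=snap("scene");save(d,"g.png",(170,240,250,310),8)
ax=[540.5,136.5]
for z in(12,56,74):
  for a in(146.3,166.3,186.3):
    R={12:143,56:88,74:143}[z];u,v=w2px(d,[ax[0]+R*np.cos(np.radians(a)),ax[1]+R*np.sin(np.radians(a)),z]);print(z,a,round((u-170)*8),round((v-240)*8))
```

```text
[539.92542803 135.03748625  88.        ] [-0.1  0.   0.1  0.1  0.  -0.1]
[166.3 172.4 187.5 206.  220.9 226.7]
[538.72628925 134.68154001  86.84564267] [-0.  0.  0. -0.  0. -0.]
[165.9 172.  187.4 206.2 221.2 227.1]
12 146.3 240 541
12 166.3 409 480
12 186.3 538 386
56 146.3 199 285
56 166.3 302 252
56 186.3 383 199
74 146.3 223 379
74 166.3 400 319
74 186.3 534 227
```

View pics/g.png

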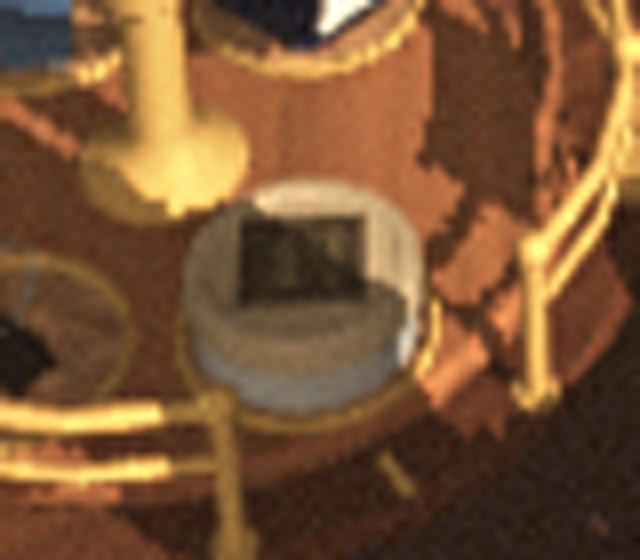

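The evidence agrees: the arc fit puts the axis at about (540,135) and the front at about 166.3°, and the tin is 0.5–1° past it. I'll ease back by under 1 mm, relieve the radial preload and hold still.

```bash
python3 -m crank '[[[-0.04,-0.01,0],[0,0,0]],[[-0.04,0,0],[0,0,0]],[[-0.04,0,0],[0,0,0]],[[0,0,0],[0,0,0]],[[0,0,0],[0,0,0]]]'
python3 -m crank '[[[0,0,0],[0,0,0]],[[0,0,0],[0,0,0]],[[0,0,0],[0,0,0]],[[0,0,0],[0,0,0]],[[0,0,0],[0,0,0]]]'
python3 - <<'E'
from h import *
s=arm.get_state();e=np.array(s["position"])[:2]-[539.9,135];print(np.hypot(*e),np.degrees(np.arctan2(e[1],e[0]))%360)
E
```

```text
time_s: 12.0
position: [478.4, 72.2, 115.0]
tool_rot: [[0.361, 0.933, -0.001], [0.933, -0.361, -0.001], [-0.002, -0.001, -1.0]]
wrist_force: [-3.9, -3.2, -2.6]
gripper_width: 17.6
finger_force: 39.5
time_s: 12.5
position: [478.4, 72.2, 115.0]
tool_rot: [[0.361, 0.933, -0.001], [0.933, -0.361, -0.001], [-0.002, -0.001, -1.0]]
wrist_force: [-3.8, -4.1, -2.0]
gripper_width: 17.5
finger_force: 39.5
87.93761019895001 225.611717468772
```

```bash
python3 -m crank '[[[0.02,-0.02,0],[0,0,0]],[[0.02,-0.02,0],[0,0,0]],[[0,0,0],[0,0,0]],[[0,0,0],[0,0,0]],[[0,0,0],[0,0,0]]]'
python3 -m crank '[[[0,0,0],[0,0,0]],[[0,0,0],[0,0,0]],[[0,0,0],[0,0,0]],[[0,0,0],[0,0,0]],[[0,0,0],[0,0,0]]]' && python3 -c "
from bench import arm
print(arm.get_state()['position'],arm.sign_off())"
```

```text
time_s: 13.0
position: [478.8, 71.8, 115.0]
tool_rot: [[0.361, 0.933, -0.001], [0.933, -0.361, -0.001], [-0.002, -0.001, -1.0]]
wrist_force: [-3.9, -2.8, -1.7]
gripper_width: 17.9
finger_force: 39.5
time_s: 13.5
position: [478.8, 71.7, 115.0]
tool_rot: [[0.361, 0.933, -0.001], [0.933, -0.361, -0.001], [-0.002, -0.001, -1.0]]
wrist_force: [-4.7, -3.6, -2.3]
gripper_width: 17.6
finger_force: 39.5
the job is handed in; nothing more can be done
[478.80680232  71.74988544 114.9954533 ] None
```

Job handed in at 13.5 s: the lock lever is in the free notch by the stud, and the gripper still holds the crank knob with the clip tin still in the rail gap, centred to within about 1° by my measurements.

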